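# Set a silver cup to anneal: drawer, pan and hob

### The job

The silver cup in the bench drawer is due for annealing: pull the drawer open, take out the silver cup and stand it upright in the pan while the pan is still on the hob's white-ringed mark; the brass cup stays in the drawer. Then slide the pan sideways over the hob, level and never lifted off it, until it sits centred on the orange-ringed mark with the cup still standing in it. Finish with the drawer pushed fully shut, and do not disturb the other things on the bench.

Things in the scene. Friction and masses are not known exactly. Their poses are not given: they have to be found in the camera images.
- pan: shallow round dark steel pan with one straight wooden handle, about 0.55 kg. Origin: centre of its underside; z up; handle along its -x. Base diameter 112 mm, rim 140 mm, 28 mm high, wall 3 mm, inner floor 4 mm above the origin. Handle: level bar 18 mm wide, 16 mm high, from 83 to 167 mm from the origin, its middle 30 mm above the underside; it overhangs the hob's near edge
- pan_grip (a point): point in the middle of the pan's handle, 118 mm from the pan's centre and 30 mm above its underside (axes as the pan's)
- silver_cup: small open silver-coloured cup, loose in the closed drawer at the start, 90 g. Origin: centre of its underside, z up. 40 mm high, outside diameter 41 mm at the foot and 46 mm at the rim, wall 3 mm
- brass_cup: a cup of the same shape in yellow brass, beside the silver one in the drawer (either side); it must stay in the drawer
- cabinet: fixed low wooden drawer unit, 240 mm deep (x), 280 mm wide (y), 90 mm high; on the back of its top (from 52 mm behind the centre) a block of punches up to 95 mm high. Origin: centre of its underside; its front looks along its -x. One drawer with a pale front; inside 195 mm deep, 218 mm wide, walls 46 mm high
- cabinet_drawer0 (a joint): drawer opening in m: 0 shut, 0.165 fully open; it slides along the cabinet's -x with about 1 N of friction
- cabinet_drawer0_handle (a point): middle of the drawer's steel bar handle (axes as the cabinet's; moves with the drawer): level round bar 11 mm thick, 120 mm long along y, 35 mm in front of the drawer's face, 52 mm above the bench and 38 mm below the cabinet's top
- drawer_floor (a point): centre of the drawer's inner floor, on its surface, 22 mm above the bench (axes as the cabinet's; moves with the drawer)
- hotplate: fixed flat two-place bench hob with a smooth black top, 200 mm (x) by 380 mm (y), 30 mm high. Origin: centre of its underside; the two marks lie 95 mm either side of it along its y
- mark_heat: the orange-ringed mark on the hob (ring 148 mm inside, 166 mm outside diameter, flat), at the left or the right place. Origin: its centre, on the hob's top
- mark_rest: the white-ringed mark of the same size on the hob's other place, where the pan starts. Origin: its centre, on the hob's top
- tumbler: bystander: black drinking tumbler, 82 mm wide, 138 mm high, standing at the back; origin under its centre
- jar: bystander: amber jar with a black cap, 60 mm wide, 75 mm high, to the right; origin under its centre
- punch_a: bystander: dark steel punch, a rod 12 mm thick and 110 mm long lying on the bench in front of the hob; origin under its middle
- punch_b: bystander: bright steel punch, a rod 10 mm thick and 100 mm long lying on the bench in front of the hob; origin under its middle
- file_brush: bystander: wooden-handled brush, 200 mm, lying to the right; origin under its middle
- bench_block: bystander: steel doming block, 90 by 90 by 25 mm, to the left; origin under its centre
Things that resemble listed ones, but are neither listed nor needed, are in the scene too. What is shaped like the pan but purple is not meant.

How it is judged:
On the way, in this order (a step that is already met when the one before it is completed fails the run):
1. the drawer is pulled open (more than 80 mm) (value of joint cabinet_drawer0 above 0.08 m), for 0.2 s.
2. the silver cup stands upright in the pan, let go, with the pan still on the white-ringed mark (within 30 mm) (horizontal distance between silver_cup and pan below 0.04 m and z of silver_cup in the frame of pan between -0.004 and 0.012 m and angle between silver_cup's own z axis and vertical below 0.2 rad and contact force between the fingers and silver_cup below 0.1 N and horizontal distance between pan and mark_rest below 0.03 m), for 0.2 s.
3. the pan, with the cup standing in it, has been slid onto the orange-ringed mark (centre within 18 mm) (horizontal distance between silver_cup and pan below 0.04 m and z of silver_cup in the frame of pan between -0.004 and 0.012 m and angle between silver_cup's own z axis and vertical below 0.2 rad and horizontal distance between pan and mark_heat below 0.018 m), for 0.2 s.
At the end, for the whole second after the job is handed in: The pan rests flat on the hob with its centre within 18 mm of the centre of the orange-ringed mark, the silver cup stands upright in it (on its floor, within 40 mm of its centre, tilted less than 0.2 rad), both at rest; the drawer is shut to within 8 mm, and the brass cup is still inside it (all of step 3 and z of pan in the frame of hotplate between 0.026 and 0.034 m and angle between pan's own z axis and vertical below 0.06 rad and linear speed of each of pan, silver_cup below 0.02 m/s and value of joint cabinet_drawer0 below 0.008 m and z of brass_cup in the frame of drawer_floor between -0.01 and 0.03 m and x of brass_cup in the frame of drawer_floor between -0.1 and 0.1 m and y of brass_cup in the frame of drawer_floor between -0.112 and 0.112 m); the robot touches nothing.
It fails at once if the pan is lifted off the hob (more than 8 mm at its centre) or tipped by more than 0.15 rad (z of pan in the frame of hotplate above 0.038 m or angle between pan's own z axis and vertical above 0.15 rad).
It fails at once if another thing on the bench is moved by more than 30 mm (distance of any of jar, tumbler, punch_a, punch_b, file_brush, bench_block from where it was at the start of the episode above 0.03 m).
It also fails if it takes over 72 s, if anything falls off the work surface, if the arm or the gripper's body presses on something with over 40 N, if the wrist force passes 120 N, or if a joint passes its speed limit or range.

### The arm

A 6-joint arm with a two-finger parallel gripper is mounted at the origin on the work surface. World frame = base frame: x ahead of the robot, y to its left, z up, the work surface at z = 0. Lengths are in m, angles in rad, forces in N, time in s.
With the tool pointing down it reaches from about 0.225 to 0.725 m from the base axis. Payload 3.1 kg.
Tool frame: the origin (TCP) lies midway between the tips of the shut fingers; the grasp point (between the pads) lies 19 mm behind it; z points along the fingers, y is the line along which they close (so a half turn about z gives the same grasp; the last joint's range is limited). The gripper opens to 85 mm and grips with 20 to 120 N. Pads are 22 mm wide; open, the fingers measure 114 mm over their backs; the gripper's body (76 mm by 85 mm) begins 54 mm behind the grasp point. The pads swing forward as they close: fully open they stand 13 mm farther back than shut.
Start: joints at [-1.427, 0.048, 0.099, 1.622, 0, 1.443], TCP at [0.141, -0.506, 0.231] pointing down, gripper open.
Joint ranges: [-2.91, 2.91], [-0.99, 1.94], [-1.21, 1.42], [-2.12, 2.29], [-1.49, 1.47], [-3.14, 3.14]. Speed limits (rad/s): [2.79, 2.79, 3.14, 3.14, 3.14, 3.14].

### API

Orientations are given as a unit quaternion [w, x, y, z].
In Python, from bench import ctrl gives the robot as it stands.
- The arm moves only by the shell command python3 -m handwheel 'ROWS' [OPENING] [FORCE]. ROWS is text: rows parted by semicolons, each of 6 numbers parted by spaces: the shift along the tool's x, y, z in m, then the turn, a rotation vector about the tool's x, y, z in degrees. A call has 1 to 12 rows; each row is the pose to reach, as a shift and turn from the pose commanded when the call began, along the tool's axes at that moment; what a row does not reach only later rows make up. A row lasts 1/12 s, in which the tool goes at most 41.7 mm and 7.16 degrees, less where a joint would pass 70% of its speed; a pose out of reach is approached as far as the arm can. A call with a gripper value outside its range is refused whole. OPENING is the opening, from 0 (shut) to 1 (fully open), set as the call begins (- or left out, the last holds). The fingers move at their own pace and stop on an object; FORCE is the grip in N (left out, the last holds). Time passes only in rows, so rows that repeat a pose let the fingers close. It gives the time, the measured TCP pose, the force, the opening and the grip force at its end, in the units of the state.
- ctrl.sense(): the state, without advancing time (a new reading comes with each control period).
- ctrl.snapshot(name): name is "scene" or "top" or "wrist"; returns (picture, depth): 400x640x3 uint8, red, green, blue; 400x640 float32, m along the optical axis (not along the pixel's ray), 0 where there is no reading.
- ctrl.calibration(name): a dict with "fx", "fy", "cx", "cy" (pixels), "xyz" and "orientation" of the camera in the world; the wrist camera has in their place "tool_from_camera" (4x4, takes a point from camera to tool coordinates, whose origin is the TCP and whose axes are the flange's). Camera axes: x right, y down, z forward; pixel columns grow to the right and rows downward; lengths in m; the calibration is good to about 2 mm. A picture is of the moment at which its call begins: read the wrist's pose just before it. calibration takes no time and is no camera call.
- ctrl.hand_in(): hands the job in; it is judged then, once.
Trained networks look in the newest picture that a camera, given by its name, has taken for a name from the list of things; names that differ only in an ending like _2 or _b are one class to them, and where a whole thing is asked for, a point or a joint stands for the part that bears it (a point fixed in the world has none). Each returns a list of dicts, best first, with "conf" (0 to 1); they miss things now and then, are a little off and sometimes report something else, mostly with a low value. They report only what shows in the picture. A call takes as long as a camera call. They do not tell look-alikes from the thing itself.
- ctrl.boxes_of(camera, query): "at" ([x, y, z] in m, in world coordinates, good to about 4 mm: the middle of the surface that is visible of it).
- ctrl.landmark_of(camera, query): "at" ([x, y, z] in m, in world coordinates, good to about 4 mm: a listed point, or the origin of a listed thing).
The state is a dict: "t": time; "joints": joint angles; "joint_vel": joint speeds; "effort": joint torques, N m; "tcp_pos": TCP position; "orientation": TCP orientation; "ft_force": force on the tool from outside, world axes, zero at the start; "ft_torque": the same for the moment, N m; "gripper_width": opening from 0.0 (shut) to 1.0 (fully open); "grip_force": force on a finger pad.
Only numpy, scipy, OpenCV 4.12 (cv2) and the standard library are available. Lean on these libraries where they do the work, as an engineer would, in place of code of your own. Each camera call takes 0.05 s, during which the arm holds its last target. There are 200 camera calls.

## Working session

There is one attempt and no reset: what is moved stays moved. The work goes in short steps, Python scripts to look and compute and a shell command to move; the robot and the scene stay as the last step left them, time stands still between calls to the robot, and variables do not carry over. Pictures are saved under pics/ and viewed, at most 10 in all, crops included, and the job is handed in when it is done.

```bash
ls; mkdir -p pics; cat > h.py <<'E'
import numpy as np, cv2
from scipy.spatial.transform import Rotation as R
from bench import ctrl
def rot(q): return R.from_quat([q[1],q[2],q[3],q[0]])
def cam(n):
    c=ctrl.calibration(n); s=ctrl.sense()
    if 'xyz' in c: return c,rot(c['orientation']).as_matrix(),np.array(c['xyz'])
    T=np.array(c['tool_from_camera']); Q=rot(s['orientation']).as_matrix()
    return c,Q@T[:3,:3],Q@T[:3,3]+np.array(s['tcp_pos'])
def snap(n,save=None):
    c,M,p=cam(n); im,d=ctrl.snapshot(n)
    if save: cv2.imwrite('pics/'+save+'.png',im[:,:,::-1])
    v,u=np.mgrid[:400,:640]
    P=np.stack([(u-c['cx'])/c['fx']*d,(v-c['cy'])/c['fy']*d,d],-1)@M.T+p
    P[d==0]=np.nan
    return im,d,P
def totool(w):  # world point -> shift in tool axes
    s=ctrl.sense(); return rot(s['orientation']).inv().apply(np.array(w)-s['tcp_pos'])
E
python3 - <<'E'
from h import *
s=ctrl.sense(); print(s)
for n in ['scene','top']:
    im,d,P=snap(n,n+'0'); print(n,cam(n)[2])
    for q in ['pan','pan_grip','cabinet','cabinet_drawer0_handle','hotplate','mark_heat','mark_rest','tumbler','jar','punch_a','file_brush','bench_block']:
        print(q,[(np.round(r['at'],3).tolist(),round(r['conf'],2)) for r in ctrl.landmark_of(n,q)][:3])
E
```

```text
pics
{'t': 0.0, 'joints': array([-1.42676932e+00,  4.87331720e-02,  9.75636424e-02,  1.62200127e+00,
       -9.40508412e-06,  1.44296860e+00]), 'joint_vel': array([ 0.0006407 ,  0.00066674, -0.00264799, -0.00110867,  0.00035793,
        0.00132425]), 'effort': array([ 1.46264783e-04, -3.38784814e+01,  3.20013213e+01,  2.04585196e-02,
       -5.63853928e-05,  2.21097231e-06]), 'tcp_pos': array([ 0.14085294, -0.50510505,  0.23010917]), 'orientation': array([-1.18715726e-03,  9.90775391e-01,  1.35509094e-01, -1.43184533e-05]), 'ft_force': array([-0.42997762, -0.29776172, -0.3402256 ]), 'ft_torque': array([-0.04361089,  0.00840663,  0.00959379]), 'grip_force': 0.0, 'gripper_width': 1.0017938544714415}
scene [1.45726816 0.57114464 0.77078579]
pan [([0.571, -0.22, 0.035], 0.75), ([0.172, -0.296, -0.001], 0.6)]
pan_grip [([0.455, -0.251, 0.062], 0.82), ([0.27, -0.355, 0.03], 0.69)]
cabinet [([0.57, -0.219, 0.033], 0.64), ([0.711, 0.274, -0.002], 0.6)]
cabinet_drawer0_handle [([0.543, 0.259, 0.053], 0.51), ([0.388, -0.304, -0.002], 0.48)]
hotplate [([0.572, -0.127, -0.002], 0.95), ([0.568, -
[... 290 characters left out ...]
0.559, -0.002], 0.81), ([0.815, 0.004, -0.0], 0.49)]
top [0.33344919 0.0264733  1.1485552 ]
pan [([0.571, -0.223, 0.025], 0.95), ([0.169, -0.294, 0.001], 0.79)]
pan_grip [([0.454, -0.246, 0.063], 0.65), ([0.275, -0.356, 0.028], 0.63)]
cabinet [([0.702, 0.276, -0.0], 0.74)]
cabinet_drawer0_handle [([0.541, 0.263, 0.052], 0.69)]
hotplate [([0.572, -0.126, -0.002], 0.96)]
mark_heat [([0.571, -0.034, 0.028], 0.7)]
mark_rest []
tumbler [([0.816, -0.003, -0.003], 0.79)]
jar [([0.598, -0.468, -0.001], 0.72)]
punch_a [([0.364, -0.088, 0.001], 0.69), ([0.386, -0.302, -0.002], 0.59)]
file_brush [([0.443, -0.498, 0.001], 0.75), ([0.568, -0.034, 0.027], 0.56)]
bench_block [([0.52, 0.562, -0.002], 0.56)]
```

View pics/top0.png

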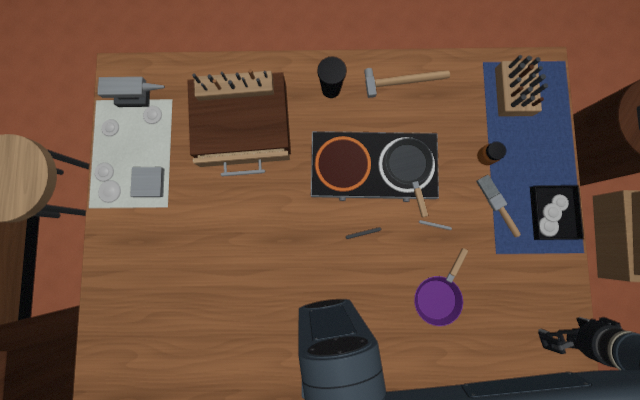

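View pics/scene0.png

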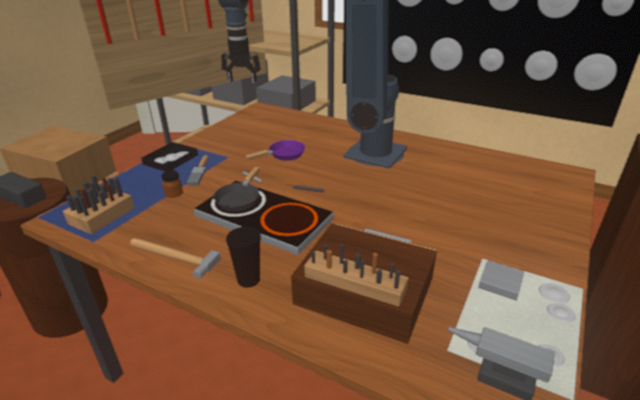

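```bash
python3 - <<'E'
from h import *
s=ctrl.sense()
print(rot(s['orientation']).as_matrix().round(3))
for n in ['scene','top']:
    im,d,P=snap(n); np.savez('/tmp/'+n,im=im,P=P)
    f=lambda m:(m.sum(),np.nanmedian(P[m],0).round(4))
    x,y,z=P[...,0],P[...,1],P[...,2]
    hsv=cv2.cvtColor(im,cv2.COLOR_RGB2HSV)
    # hob top
    m=(abs(z-.03)<.006)&(x>.44)&(x<.7)&(y<.1)&(y>-.35)
    print(n,'hob',f(m),cv2.minAreaRect(P[m][:,:2].astype(np.float32)*1000))
    o=m&(hsv[...,1]>120)&(hsv[...,0]<25)&(hsv[...,2]>120)
    if o.sum()>20: print('orange',f(o),cv2.minEnclosingCircle(P[o][:,:2].astype(np.float32)*1000))
    # cabinet top
    m=(abs(z-.09)<.006)&(x>.55)&(x<.9)&(y>.1)
    print('cabtop',f(m),cv2.minAreaRect(P[m][:,:2].astype(np.float32)*1000))
    # bar handle
    m=(abs(z-.055)<.008)&(x>.5)&(x<.6)&(y>.1)&(y<.4)
    print('bar',f(m),cv2.minAreaRect(P[m][:,:2].astype(np.float32)*1000))
    # pan rim
    m=(abs(z-.057)<.005)&(np.hypot(x-.571,y+.22)<.08)
    print('rim',f(m),cv2.minEnclosingCircle(P[m][:,:2].astype(np.float32)*1000))
    m=(z>.055)&(z<.085)&(x<.49)&(x>.38)&(y<-.15)&(y>-.33)
    print('handle',f(m),cv2.minAreaRect(P[m][:,:2].astype(np.float32)*1000))
E
```

```text
[[ 0.963  0.268  0.   ]
 [ 0.268 -0.963 -0.   ]
 [-0.     0.    -1.   ]]
scene hob (np.int64(4141), array([ 0.5883, -0.0854,  0.0299])) ((568.0281982421875, -126.23643493652344), (380.24066162109375, 208.94297790527344), 88.36505889892578)
orange (np.int64(405), array([ 0.5847, -0.0244,  0.03  ])) ((570.7910766601562, -31.456830978393555), 86.64370727539062)
cabtop (np.int64(6548), array([0.7153, 0.3536, 0.0892])) ((711.2463989257812, 404.5867004394531), (241.17042541503906, 556.603515625), 0.5561931729316711)
bar (np.int64(133), array([0.5451, 0.2635, 0.0561])) ((545.1414184570312, 260.8695068359375), (13.193560600280762, 129.76235961914062), 2.86708927154541)
rim (np.int64(198), array([ 0.5566, -0.2378,  0.0557])) ((568.535888671875, -226.51759338378906), 75.05851745605469)
handle (np.int64(95), array([ 0.4533, -0.2473,  0.0657])) ((451.7398376464844, -249.96768188476562), (80.30937957763672, 18.83539390563965), 13.825274467468262)
top hob (np.int64(7301), array([ 0.5672, -0.1071,  0.0299])) ((566.918701171875, -125.65133666992188), (378.51702880859375, 207.3510284423828), 88.39750671386719)
orange (np.int64(538), array([ 0.5725, -0.0304,  0.0299])) ((573.6905517578125, -30.636526107788086), 83.43812561035156)
cabtop (np.int64(6415), array([0.6961, 0.29  , 0.0891])) ((711.0623779296875, 405.12884521484375), (241.67417907714844, 552.9957275390625), 0.9229221940040588)
bar (np.int64(342), array([0.5533, 0.2638, 0.055 ])) ((563.9668579101562, 264.0818176269531), (267.9482727050781, 59.05052185058594), 88.28797149658203)
rim (np.int64(284), array([ 0.5699, -0.2369,  0.0562])) ((567.069091796875, -223.44271850585938), 75.24419403076172)
handle (np.int64(197), array([ 0.4499, -0.2488,  0.0663])) ((450.2177734375, -249.99017333984375), (82.34400939941406, 18.61079216003418), 13.348474502563477)
```

The top picture shows the pan on the white ring at (407,163), the orange ring at (343,163), the drawer bar at (243,172) and the purple decoy at (438,300). The scene view agrees. I'll refine the cabinet yaw and bar now, then move.

```bash
python3 - <<'E'
from h import *
for n in ['scene','top']:
    D=np.load(f'/tmp/{n}.npz'); P=D['P'];x,y,z=P[...,0],P[...,1],P[...,2]
    rect=lambda m:(m.sum(),np.nanmedian(z[m]).round(4),cv2.minAreaRect(P[m][:,:2].astype(np.float32)*1000))
    print(n,'bar',rect((z>.046)&(z<.064)&(x>.525)&(x<.556)&(y>.18)&(y<.34)))
    m=(abs(z-.09)<.005)&(x>.57)&(x<.9)&(y>.1)&(y<.45); 
    k=cv2.connectedComponentsWithStats(cv2.morphologyEx(m.astype(np.uint8),cv2.MORPH_OPEN,np.ones((3,3))))
    i=1+np.argmax(k[2][1:,4]); print('cab',rect(k[1]==i))
print(np.array(ctrl.calibration('wrist')['tool_from_camera']).round(3), ctrl.calibration('wrist')['fx'])
print(totool([.42,.25,.33]))
E
```

```text
scene bar (np.int64(133), np.float64(0.0561), ((545.1414184570312, 260.8695068359375), (13.193560600280762, 129.76235961914062), 2.86708927154541))
cab (np.int64(4641), np.float64(0.0897), ((710.8834228515625, 272.6473693847656), (231.95274353027344, 281.69915771484375), 3.7365293502807617))
top bar (np.int64(177), np.float64(0.0552), ((545.66015625, 261.53131103515625), (18.64769744873047, 129.04330444335938), 0.670968770980835))
cab (np.int64(5514), np.float64(0.0894), ((712.5829467773438, 274.3389892578125), (226.88478088378906, 280.9831237792969), 4.00391149520874))
[[-0.    -0.965 -0.262  0.065]
 [ 1.    -0.    -0.001  0.   ]
 [ 0.    -0.262  0.965 -0.142]
 [ 0.     0.     0.     1.   ]] 308.4199486868222
[ 0.47168823 -0.6530671  -0.09867532]
```

```bash
python3 -m handwheel '0.297 -0.315 0.03 0 0 0;0.297 -0.315 0.03 0 0 0;0.297 -0.315 0.03 0 0 0;0.297 -0.315 0.03 0 0 0;0.297 -0.315 0.03 0 0 0;0.297 -0.315 0.03 0 0 0;0.297 -0.315 0.03 0 0 0;0.297 -0.315 0.03 0 0 0;0.297 -0.315 0.03 0 0 0;0.297 -0.315 0.03 0 0 0;0.297 -0.315 0.03 0 0 0;0.297 -0.315 0.03 0 0 0' 0.35 40
python3 -m handwheel '0.297 -0.315 0.03 0 0 -78.4;0.297 -0.315 0.03 0 0 -78.4;0.297 -0.315 0.03 0 0 -78.4;0.297 -0.315 0.03 0 0 -78.4;0.297 -0.315 0.03 0 0 -78.4;0.297 -0.315 0.03 0 0 -78.4;0.297 -0.315 0.03 0 0 -78.4;0.297 -0.315 0.03 0 0 -78.4;0.297 -0.315 0.03 0 0 -78.4;0.297 -0.315 0.03 0 0 -78.4;0.297 -0.315 0.03 0 0 -78.4;0.297 -0.315 0.03 0 0 -78.4'
python3 - <<'E'
from h import *
s=ctrl.sense();print(s['t'],s['tcp_pos'],R.from_matrix(rot(s['orientation']).as_matrix()).as_euler('zyx',degrees=True))
im,d,P=snap('wrist','w1');x,y,z=P[...,0],P[...,1],P[...,2]
m=(z>.05)&(z<.064)&(x>.53)&(x<.56)&(y>.18)&(y<.34)
print(m.sum(),np.nanmedian(P[m],0),cv2.minAreaRect(P[m][:,:2].astype(np.float32)*1000))
print(ctrl.landmark_of('wrist','cabinet_drawer0_handle'))
print(totool([.5445,.2613,.033]))
E
```

```text
t: 2.4
tcp_pos: [0.3434, -0.1193, 0.2012]
orientation: [-0.001, 0.99, 0.139, 0.0]
ft_force: [0.3, -1.2, -0.2]
gripper_width: 0.351
grip_force: 0.0
t: 3.4
tcp_pos: [0.5455, 0.2629, 0.1694]
orientation: [-0.0, 0.68, 0.733, -0.0]
ft_force: [-0.8, -1.3, 0.3]
gripper_width: 0.347
grip_force: 0.0
3.4 [0.54545105 0.26287011 0.16943876] [-9.43172024e+01 -4.88026968e-02 -1.79982846e+02]
2096 [0.5423227  0.27306613 0.05618177] ((549.9296875, 263.0229797363281), (26.431655883789062, 130.74786376953125), 3.8818247318267822)
[{'at': [0.5453, 0.2656, 0.051], 'conf': 0.89}]
[0.00161097 0.00051676 0.13760381]
```

```bash
python3 -m handwheel '0.001 0 0.035 0 0 0;0.001 0 0.07 0 0 0;0.001 0 0.10 0 0 0;0.001 0 0.12 0 0 0;0.001 0 0.132 0 0 0;0.001 0 0.137 0 0 0;0.001 0 0.137 0 0 0'
python3 -m handwheel '0 0 0 0 0 0;0 0 0 0 0 0;0 0 0 0 0 0;0 0 0 0 0 0;0 0 0 0 0 0;0 0 0 0 0 0' 0 40
```

```text
t: 4.08
tcp_pos: [0.5451, 0.2598, 0.0358]
orientation: [0.001, 0.683, 0.73, 0.001]
ft_force: [0.5, -0.8, -0.4]
gripper_width: 0.35
grip_force: 0.0
t: 4.58
tcp_pos: [0.545, 0.261, 0.0359]
orientation: [0.001, 0.682, 0.731, 0.0]
ft_force: [-0.1, -3.1, 5.9]
gripper_width: 0.111
grip_force: 39.2
```

```bash
python3 -m handwheel '0 -0.004 0 0 0 0;0 -0.014 0 0 0 0;0 -0.028 0 0 0 0;0 -0.044 0 0 0 0;0 -0.062 0 0 0 0;0 -0.080 0 0 0 0;0 -0.098 0 0 0 0;0 -0.116 0 0 0 0;0 -0.132 0 0 0 0;0 -0.145 0 0 0 0;0 -0.153 0 0 0 0;0 -0.157 0 0 0 0'
python3 -m handwheel '0 0 0 0 0 0;0 0 0 0 0 0;0 0 0 0 0 0;0 0 0 0 0 0' 0.4
python3 -m handwheel '0 0 -0.04 0 0 0;0 0 -0.08 0 0 0;0 0 -0.12 0 0 0;0 0 -0.16 0 0 0;0 0 -0.20 0 0 0;-0.04 0.02 -0.22 0 0 0;-0.06 0.03 -0.22 0 0 0;-0.06 0.03 -0.22 0 0 0;-0.06 0.03 -0.22 0 0 0'
python3 - <<'E'
from h import *
im,d,P=snap('wrist','w2');np.savez('/tmp/w2',im=im,P=P)
im,d,P=snap('top','t2');cv2.imwrite('pics/t2c.png',cv2.resize(im[100:260,150:330,::-1],None,fx=3,fy=3))
for n in ('wrist','top'):
  for q in ['silver_cup','brass_cup','drawer_floor','cabinet_drawer0_handle']: print(n,q,[(r['at'],r['conf']) for r in ctrl.landmark_of(n,q)])
E
```

```text
t: 5.58
tcp_pos: [0.3875, 0.25, 0.0359]
orientation: [0.002, 0.682, 0.731, 0.0]
ft_force: [1.1, -4.8, 7.0]
gripper_width: 0.111
grip_force: 39.8
t: 5.92
tcp_pos: [0.3867, 0.251, 0.0337]
orientation: [-0.001, 0.682, 0.731, -0.0]
ft_force: [-1.0, 0.5, 0.7]
gripper_width: 0.401
grip_force: 0.6
t: 6.67
tcp_pos: [0.4223, 0.1923, 0.2542]
orientation: [-0.0, 0.683, 0.73, 0.0]
ft_force: [-0.2, -0.1, -0.1]
gripper_width: 0.4
grip_force: 0.0
wrist silver_cup [([0.4971, 0.2138, 0.0175], 0.67)]
wrist brass_cup [([0.4875, 0.315, 0.0185], 0.75)]
wrist drawer_floor [([0.5396, 0.2636, 0.0243], 0.83)]
wrist cabinet_drawer0_handle [([0.3913, 0.253, 0.0523], 0.79)]
top silver_cup [([0.4956, 0.212, 0.0237], 0.43)]
top brass_cup [([0.7018, 0.2733, 0.0003], 0.65)]
top drawer_floor [([0.5446, 0.2624, 0.0237], 0.8)]
top cabinet_drawer0_handle [([0.3845, 0.2517, 0.0495], 0.73)]
```

View pics/w2.png

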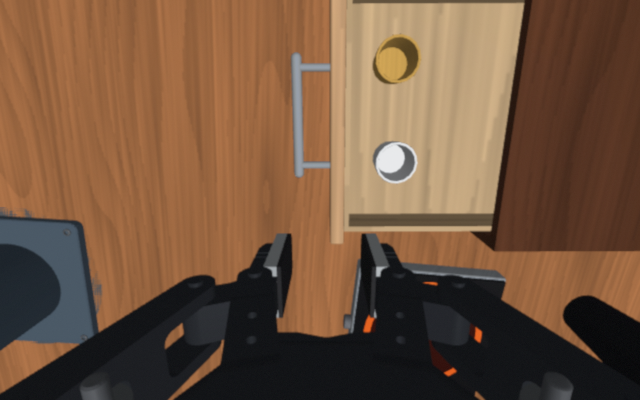

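Drawer is open. Wrist picture: silver cup at (395,161), brass cup at (397,58), with free space around the silver one. I'll measure the rim centre from two cameras.

```bash
python3 - <<'E'
from h import *
for n in ('wrist','top'):
    if n=='wrist': D=np.load('/tmp/w2.npz'); P=D['P'];im=D['im']
    else: im,d,P=snap('top')
    x,y,z=P[...,0],P[...,1],P[...,2]
    near=np.hypot(x-.497,y-.213)<.04
    m=near&(z>.05)&(z<.075)
    q=P[m]; print(n,m.sum(),q.mean(0).round(4) if len(q) else '', np.percentile(q[:,2],[10,50,90]),cv2.minEnclosingCircle(q[:,:2].astype(np.float32)*1000))
    f=near&(z<.035); print('floor z',np.nanmedian(z[f]))
    m=(z>.05)&(z<.075)&(y>.17)&(y<.25)&(x>.40)&(x<.465); print('front wall max x',np.nanpercentile(x[m],[50,95]),np.nanmedian(z[m]))
print(totool([.497,.213,.2]))
E
```

```text
wrist 533 [0.4981 0.2109 0.0592] [0.05287976 0.06088236 0.06230271] ((496.4684753417969, 211.48228454589844), 22.920352935791016)
floor z 0.022045019157721724
front wall max x [0.44067453 0.44542806] 0.0674051343597612
top 47 [0.5045 0.2063 0.0594] [0.05283961 0.06081608 0.06318978] ((500.2462463378906, 210.7542724609375), 22.93195915222168)
floor z 0.022000803887094023
front wall max x [0.43135875 0.4488654 ] 0.06624743147687373
[0.01441117 0.07707981 0.0541768 ]
```

```bash
python3 -m handwheel '0.007 0.038 0.03 0 0 0;0.013 0.077 0.06 0 0 0;0.013 0.077 0.10 0 0 0;0.013 0.077 0.14 0 0 0;0.013 0.077 0.165 0 0 0;0.013 0.077 0.185 0 0 0;0.013 0.077 0.20 0 0 0;0.013 0.077 0.213 0 0 0;0.013 0.077 0.222 0 0 0;0.013 0.077 0.226 0 0 0;0.013 0.077 0.226 0 0 0' 0.7
python3 -m handwheel '0 0 0 0 0 0;0 0 0 0 0 0;0 0 0 0 0 0;0 0 0 0 0 0;0 0 0 0 0 0' 0 25
```

```text
t: 8.13
tcp_pos: [0.4975, 0.2113, 0.0287]
orientation: [0.0, 0.682, 0.731, 0.0]
ft_force: [-0.2, 0.7, -0.6]
gripper_width: 0.703
grip_force: 0.0
t: 8.55
tcp_pos: [0.4981, 0.2115, 0.0293]
orientation: [0.0, 0.682, 0.731, 0.001]
ft_force: [1.2, -0.4, 4.0]
gripper_width: 0.511
grip_force: 25.6
```

```bash
python3 -m handwheel '0 0 -0.01 0 0 0;0 0 -0.035 0 0 0;0 0 -0.07 0 0 0;0 0 -0.10 0 0 0;-0.02 0.002 -0.12 0 0 0;-0.05 0.005 -0.13 0 0 0;-0.085 0.008 -0.13 0 0 0;-0.12 0.012 -0.13 0 0 0;-0.155 0.015 -0.13 0 0 0;-0.19 0.018 -0.13 0 0 0;-0.225 0.022 -0.13 0 0 0;-0.26 0.025 -0.13 0 0 0'
python3 -m handwheel '-0.035 0.004 0 0 0 0;-0.07 0.007 0 0 0 0;-0.1 0.010 0 0 0 0;-0.125 0.012 0 0 0 0;-0.145 0.014 0 0 0 0;-0.16 0.016 0 0 0 0;-0.17 0.017 0 0 0 0;-0.1775 0.0175 0 0 0 0;-0.1775 0.0175 0 0 0 0'
python3 - <<'E'
from h import *
im,d,P=snap('wrist','w3');x,y,z=P[...,0],P[...,1],P[...,2]
print('pan',ctrl.landmark_of('wrist','pan'))
im,d,P=snap('top','t3');print('pan',ctrl.landmark_of('top','pan'),'grip',ctrl.landmark_of('top','pan_grip'))
im,d,P=snap('scene');print('pan',ctrl.landmark_of('scene','pan'),ctrl.landmark_of('scene','silver_cup'))
E
```

```text
t: 9.55
tcp_pos: [0.5399, -0.048, 0.1583]
orientation: [-0.0, 0.682, 0.731, -0.0]
ft_force: [0.6, -0.7, -1.0]
gripper_width: 0.515
grip_force: 25.8
t: 10.3
tcp_pos: [0.57, -0.223, 0.158]
orientation: [-0.0, 0.682, 0.731, -0.0]
ft_force: [-0.4, 0.1, -0.4]
gripper_width: 0.511
grip_force: 25.8
pan [{'at': [0.575, -0.2252, 0.0322], 'conf': 0.68}]
pan [{'at': [0.1708, -0.2968, 0.0002], 'conf': 0.87}, {'at': [0.5706, -0.221, 0.0248], 'conf': 0.73}] grip [{'at': [0.2734, -0.3574, 0.0304], 'conf': 0.91}, {'at': [0.5701, -0.2239, 0.0279], 'conf': 0.59}]
pan [{'at': [0.1761, -0.2953, 0.0001], 'conf': 0.94}, {'at': [0.5673, -0.2202, 0.0293], 'conf': 0.55}] [{'at': [0.5689, -0.22, 0.0331], 'conf': 0.32}, {'at': [0.4858, 0.3159, 0.0212], 'conf': 0.19}]
```

View pics/w3.png

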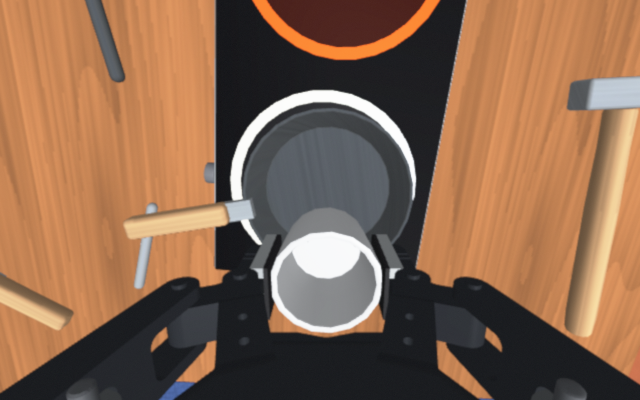

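Wrist picture: silver cup is upright in the fingers (326,282), pan empty below (328,187), handle at (180,220). I'll lower the cup, release it and rise.

```bash
python3 -m handwheel '0 0 0.02 0 0 0;0 0 0.045 0 0 0;0 0 0.07 0 0 0;0 0 0.09 0 0 0;0 0 0.10 0 0 0;0 0 0.107 0 0 0;0 0 0.112 0 0 0;0 0 0.115 0 0 0;0 0 0.117 0 0 0;0 0 0.117 0 0 0;0 0 0.117 0 0 0'
python3 -m handwheel '0 0 0 0 0 0;0 0 0 0 0 0;0 0 0 0 0 0;0 0 0 0 0 0;0 0 0 0 0 0' 0.72
python3 -m handwheel '0 0 -0.015 0 0 0;0 0 -0.04 0 0 0;0 0 -0.07 0 0 0;0 0 -0.10 0 0 0;0 0 -0.13 0 0 0;-0.03 0 -0.14 0 0 0;-0.03 0 -0.14 0 0 0;-0.03 0 -0.14 0 0 0'
python3 - <<'E'
from h import *
im,d,P=snap('wrist','w4');x,y,z=P[...,0],P[...,1],P[...,2]
print(ctrl.landmark_of('wrist','silver_cup'),ctrl.landmark_of('wrist','pan'),ctrl.landmark_of('wrist','pan_grip'))
m=(z>.066)&(z<.082)&(np.hypot(x-.57,y+.222)<.055); print('cup rim',m.sum(),cv2.minEnclosingCircle(P[m][:,:2].astype(np.float32)*1000),np.nanpercentile(z[m],[10,50,95]))
m=(z>.05)&(z<.085)&(x<.485)&(x>.38)&(y<-.15)&(y>-.33)
print('handle',m.sum(),np.nanmedian(P[m],0),cv2.minAreaRect(P[m][:,:2].astype(np.float32)*1000))
s=ctrl.sense();print(s['t'],s['tcp_pos'])
E
```

```text
t: 11.62
tcp_pos: [0.5707, -0.2226, 0.0424]
orientation: [0.001, 0.682, 0.731, 0.0]
ft_force: [0.7, 0.8, -1.1]
gripper_width: 0.517
grip_force: 25.8
t: 12.03
tcp_pos: [0.5702, -0.2223, 0.0416]
orientation: [0.0, 0.682, 0.731, 0.0]
ft_force: [-0.2, -1.1, 0.5]
gripper_width: 0.719
grip_force: 0.0
t: 12.7
tcp_pos: [0.5727, -0.2537, 0.1827]
orientation: [0.001, 0.683, 0.731, 0.0]
ft_force: [0.7, 0.4, -0.6]
gripper_width: 0.716
grip_force: 0.0
[{'at': [0.5681, -0.2261, 0.0294], 'conf': 0.71}] [] [{'at': [0.4548, -0.2495, 0.0594], 'conf': 0.79}, {'at': [0.2724, -0.3548, 0.0289], 'conf': 0.77}, {'at': [0.5689, -0.1272, -0.0062], 'conf': 0.48}]
cup rim 739 ((569.6133422851562, -222.86083984375), 22.870500564575195) [0.06945199 0.07343477 0.0746877 ]
handle 1953 [ 0.44730135 -0.24974401  0.06747209] ((446.9844665527344, -250.69117736816406), (81.22782897949219, 18.2326717376709), 13.033448219299316)
12.9 [ 0.57140228 -0.25123509  0.17979897]
```

View pics/w4.png

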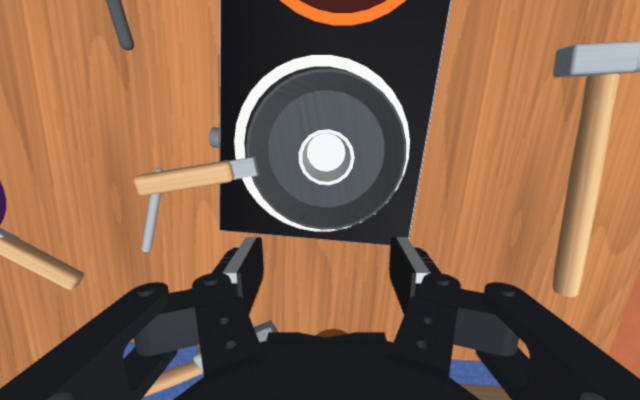

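Cup stands in the pan at (326,155), rim height right. Next is the handle: turn the tool 81° and hover over it.

```bash
python3 -m handwheel '0.001 -0.01 0 0 0 6.7;0.002 -0.02 0.005 0 0 13.5;0.003 -0.03 0.01 0 0 20;0.004 -0.04 0.015 0 0 27;0.005 -0.05 0.02 0 0 34;0.006 -0.06 0.025 0 0 40;0.007 -0.07 0.03 0 0 47;0.008 -0.08 0.035 0 0 54;0.009 -0.09 0.04 0 0 60;0.010 -0.10 0.04 0 0 67;0.010 -0.11 0.04 0 0 74;0.010 -0.116 0.04 0 0 81' 0.5
python3 -m handwheel '0 0 0 0 0 0;0 0 0 0 0 0'
python3 - <<'E'
from h import *
s=ctrl.sense();M=rot(s['orientation']).as_matrix();print(s['t'],s['tcp_pos'],np.degrees(np.arctan2(M[1,0],M[0,0])))
im,d,P=snap('wrist','w5');x,y,z=P[...,0],P[...,1],P[...,2]
m=(z>.05)&(z<.085)&(x<.485)&(x>.38)&(y<-.15)&(y>-.33)
print('handle',m.sum(),np.nanmedian(P[m],0),cv2.minAreaRect(P[m][:,:2].astype(np.float32)*1000))
# ring / pan fit
im,d,P=snap('top','t5');x,y,z=P[...,0],P[...,1],P[...,2];hsv=cv2.cvtColor(im,cv2.COLOR_RGB2HSV)
w=(abs(z-.03)<.005)&(hsv[...,1]<60)&(hsv[...,2]>140)&(np.hypot(x-.57,y+.222)<.1)
o=(abs(z-.03)<.005)&(hsv[...,1]>120)&(hsv[...,0]<25)&(hsv[...,2]>120)&(np.hypot(x-.57,y+.03)<.1)
from scipy.optimize import least_squares as L
for m in (w,o):
    q=P[m][:,:2]; print(m.sum(),L(lambda p:np.hypot(q[:,0]-p[0],q[:,1]-p[1])-p[2],[q[:,0].mean(),q[:,1].mean(),.078],loss='soft_l1',f_scale=.003).x)
print(totool([.455,-.249,.041]))
E
```

```text
t: 13.9
tcp_pos: [0.454, -0.249, 0.1399]
orientation: [-0.001, 0.994, 0.11, -0.001]
ft_force: [0.2, -0.9, 0.0]
gripper_width: 0.498
grip_force: 0.0
t: 14.07
tcp_pos: [0.4553, -0.2495, 0.1406]
orientation: [-0.0, 0.993, 0.115, -0.0]
ft_force: [0.6, -0.4, -0.5]
gripper_width: 0.499
grip_force: 0.0
14.0667 [ 0.45527017 -0.24950479  0.14061051] 13.165740373031285
handle 2401 [ 0.45035502 -0.25030531  0.06752169] ((447.5474853515625, -250.6817169189453), (80.4556655883789, 17.990352630615234), 12.707451820373535)
322 [ 0.56792639 -0.22081723  0.07858064]
534 [ 0.57325608 -0.03066779  0.07815029]
[-0.00063649 -0.00092253  0.0998999 ]
```

```bash
python3 -m handwheel '0 -0.0005 0.025 0 0 0;0 -0.0005 0.05 0 0 0;0 -0.0005 0.07 0 0 0;0 -0.0005 0.085 0 0 0;0 -0.0005 0.093 0 0 0;0 -0.0005 0.097 0 0 0;0 -0.0005 0.098 0 0 0;0 -0.0005 0.098 0 0 0;0 -0.0005 0.098 0 0 0'
python3 -m handwheel '0 0 0 0 0 0;0 0 0 0 0 0;0 0 0 0 0 0;0 0 0 0 0 0;0 0 0 0 0 0;0 0 0 0 0 0;0 0 0 0 0 0' 0 40
python3 - <<'E'
from h import *
s=ctrl.sense();M=rot(s['orientation']).as_matrix();print(s['tcp_pos'],np.degrees(np.arctan2(M[1,0],M[0,0])),s['ft_force'],s['ft_torque'])
print((M.T@[.004,.192,0]).round(4))
E
```

```text
t: 14.92
tcp_pos: [0.4565, -0.2504, 0.0446]
orientation: [0.001, 0.994, 0.113, 0.001]
ft_force: [-0.4, -0.3, 0.2]
gripper_width: 0.498
grip_force: 0.0
t: 15.5
tcp_pos: [0.4561, -0.2499, 0.0444]
orientation: [0.0, 0.994, 0.113, 0.001]
ft_force: [-0.7, 1.5, 5.8]
gripper_width: 0.199
grip_force: 41.8
[ 0.45614336 -0.24991699  0.04441456] 12.993688805971171 [-0.71705469  1.5200226   5.82947676] [0.34352003 0.18054733 0.08701814]
[ 4.710e-02 -1.862e-01 -1.000e-04]
```

```bash
python3 -m handwheel '0.0002 -0.001 -0.0003 0 0 0;0.001 -0.004 -0.0005 0 0 0;0.0022 -0.0087 -0.0005 0 0 0;0.0037 -0.0145 -0.0005 0 0 0;0.0056 -0.0223 -0.0005 0 0 0;0.0076 -0.0301 -0.0005 0 0 0;0.0098 -0.0388 -0.0005 0 0 0;0.0122 -0.0485 -0.0005 0 0 0;0.0147 -0.0582 -0.0005 0 0 0;0.0172 -0.0679 -0.0005 0 0 0;0.0196 -0.0776 -0.0005 0 0 0;0.022 -0.0873 -0.0005 0 0 0'
python3 -m handwheel '0.0025 -0.0097 0 0 0 0;0.0049 -0.0194 0 0 0 0;0.0074 -0.0291 0 0 0 0;0.0098 -0.0388 0 0 0 0;0.0122 -0.0485 0 0 0 0;0.0147 -0.0582 0 0 0 0;0.0172 -0.0679 0 0 0 0;0.0194 -0.0766 0 0 0 0;0.0213 -0.0844 0 0 0 0;0.023 -0.0912 0 0 0 0;0.0243 -0.096 0 0 0 0;0.025 -0.099 0 0 0 0'
python3 -m handwheel '0 0 0 0 0 0;0 0 0 0 0 0;0 0 0 0 0 0'
python3 - <<'E'
from h import *
s=ctrl.sense();print(s['t'],s['tcp_pos'],s['ft_force'],s['ft_torque'])
im,d,P=snap('top','t6');print([ctrl.landmark_of('top',q) for q in ('pan','silver_cup')])
im,d,P=snap('scene','s6');print([ctrl.landmark_of('scene',q) for q in ('pan','silver_cup')])
cv2.imwrite('pics/s6c.png',cv2.resize(im[150:300,170:450,::-1],None,fx=2.5,fy=2.5))
E
```

```text
t: 16.5
tcp_pos: [0.4582, -0.1618, 0.0445]
orientation: [0.003, 0.994, 0.111, 0.001]
ft_force: [-0.7, -5.6, 2.3]
gripper_width: 0.201
grip_force: 41.3
t: 17.5
tcp_pos: [0.4604, -0.0594, 0.0445]
orientation: [0.003, 0.994, 0.112, 0.001]
ft_force: [-0.3, -5.6, 2.5]
gripper_width: 0.202
grip_force: 41.4
t: 17.75
tcp_pos: [0.4604, -0.0589, 0.0445]
orientation: [0.001, 0.994, 0.112, 0.001]
ft_force: [1.0, -5.8, 4.6]
gripper_width: 0.199
grip_force: 41.5
17.75 [ 0.46040963 -0.05890783  0.04449143] [ 0.99251829 -5.77703792  4.59417753] [-0.92280995 -0.13117278 -0.42938032]
[[{'at': [0.1698, -0.2933, -0.0025], 'conf': 0.73}, {'at': [0.579, -0.0333, 0.0264], 'conf': 0.68}, {'at': [0.5441, 0.2656, 0.0231], 'conf': 0.58}], [{'at': [0.5765, -0.0338, 0.0374], 'conf': 0.54}]]
[[{'at': [0.5725, -0.0322, 0.0357], 'conf': 0.8}, {'at': [0.1722, -0.2995, -0.0022], 'conf': 0.63}], [{'at': [0.5779, -0.0333, 0.0333], 'conf': 0.59}]]
```

View pics/s6c.png

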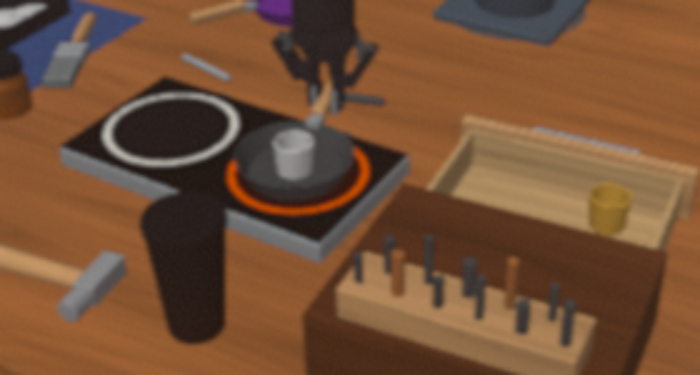

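Scene crop: cup upright in the pan, centred on the orange ring at about (297,165); brass cup still in the drawer (608,208). I'll release the handle, rise, and check.

```bash
python3 -m handwheel '0 0 0 0 0 0;0 0 0 0 0 0;0 0 0 0 0 0;0 0 0 0 0 0;0 0 0 0 0 0' 0.5
python3 -m handwheel '0 0 -0.02 0 0 0;0 0 -0.045 0 0 0;0 0 -0.075 0 0 0;0 0 -0.105 0 0 0;0 0 -0.135 0 0 0;0 0 -0.15 0 0 0;0 0 -0.15 0 0 0'
python3 - <<'E'
from h import *
s=ctrl.sense();M=rot(s['orientation']).as_matrix();print(s['t'],s['tcp_pos'],np.degrees(np.arctan2(M[1,0],M[0,0])))
im,d,P=snap('wrist','w7');print([ctrl.landmark_of('wrist',q) for q in ('pan','silver_cup')]);x,y,z=P[...,0],P[...,1],P[...,2]
m=(z>.058)&(z<.085)&(x<.485)&(x>.38)&(y<.0)&(y>-.13)
r=cv2.minAreaRect(P[m][:,:2].astype(np.float32)*1000);print('handle',m.sum(),np.nanmedian(P[m],0),r)
for a in (r[2],r[2]-90): print('pan from handle',np.array(r[0])+125*np.array([np.cos(np.radians(a)),np.sin(np.radians(a))]))
m=(z>.066)&(z<.082)&(np.hypot(x-.573,y+.031)<.045); print('cup rim',m.sum(),cv2.minEnclosingCircle(P[m][:,:2].astype(np.float32)*1000),np.nanpercentile(z[m],[10,50,95]))
im,d,P=snap('top','t7');print(ctrl.landmark_of('top','cabinet_drawer0_handle'))
x,y,z=P[...,0],P[...,1],P[...,2];m=(z>.046)&(z<.064)&(x>.36)&(x<.405)&(y>.18)&(y<.32);print('bar',m.sum(),np.nanmedian(P[m],0))
print(totool([.338,.2475,.19]))
E
```

```text
t: 18.47
tcp_pos: [0.4589, -0.0571, 0.0431]
orientation: [-0.001, 0.994, 0.113, -0.001]
ft_force: [0.5, -0.2, -0.3]
gripper_width: 0.497
grip_force: 0.0
t: 19.05
tcp_pos: [0.462, -0.058, 0.1986]
orientation: [0.001, 0.994, 0.113, 0.004]
ft_force: [0.7, 0.5, -0.2]
gripper_width: 0.501
grip_force: 0.0
19.05 [ 0.46201813 -0.05804032  0.19855299] 12.996637250416798
[[], [{'at': [0.5723, -0.0341, 0.0318], 'conf': 0.94}]]
handle 1474 [ 0.45115446 -0.06066435  0.06749876] ((449.84649658203125, -61.04636764526367), (75.01206970214844, 17.70892906188965), 12.492138862609863)
pan from handle [571.88720834 -34.00815997]
pan from handle [ 476.88470426 -183.0870794 ]
cup rim 875 ((574.7447509765625, -32.985870361328125), 22.978975296020508) [0.06911322 0.07329825 0.07479728]
[{'at': [0.3872, 0.2497, 0.0484], 'conf': 0.64}]
bar 191 [0.39052856 0.2526059  0.05509316]
[-0.04888449 -0.32401426  0.00249691]
```

```bash
python3 -m handwheel '-0.005 -0.03 0 0 0 -7;-0.01 -0.06 0 0 0 -14;-0.014 -0.09 0 0 0 -21;-0.018 -0.12 0 0 0 -28;-0.023 -0.15 0 0 0 -35;-0.027 -0.18 0 0 0 -42;-0.032 -0.21 0 0 0 -49;-0.036 -0.24 0 0 0 -56;-0.041 -0.27 0 0 0 -63;-0.045 -0.30 0 0 0 -70;-0.049 -0.324 0 0 0 -77;-0.049 -0.324 0 0 0 -81' 0
python3 -m handwheel '0 0 0.02 0 0 0;0 0 0.05 0 0 0;0 0 0.08 0 0 0;0 0 0.11 0 0 0;0 0 0.135 0 0 0;0 0 0.15 0 0 0;0 0 0.155 0 0 0;0 0 0.155 0 0 0'
python3 - <<'E'
from h import *
s=ctrl.sense();M=rot(s['orientation']).as_matrix();print(s['t'],s['tcp_pos'],np.degrees(np.arctan2(M[1,0],M[0,0])),s['ft_force'])
E
```

```text
t: 20.3
tcp_pos: [0.3363, 0.2499, 0.1919]
orientation: [-0.002, 0.678, 0.735, -0.001]
ft_force: [-0.1, -0.6, 0.2]
gripper_width: 0.003
grip_force: 0.0
t: 20.97
tcp_pos: [0.3365, 0.2458, 0.0358]
orientation: [-0.001, 0.682, 0.731, -0.003]
ft_force: [-0.7, -0.7, 0.7]
gripper_width: -0.0
grip_force: 0.0
20.9667 [0.33645654 0.24578424 0.03581542] 93.97376121340926 [-0.67008941 -0.68874144  0.73374649]
```

```bash
python3 -m handwheel '0 0.012 0 0 0 0;0 0.022 0 0 0 0;0 0.028 0 0 0 0;0 0.034 0 0 0 0;0 0.042 0 0 0 0;0 0.052 0 0 0 0;0 0.064 0 0 0 0;0 0.076 0 0 0 0;0 0.088 0 0 0 0;0 0.100 0 0 0 0;0 0.112 0 0 0 0;0 0.124 0 0 0 0'
python3 -m handwheel '0 0.012 0 0 0 0;0 0.023 0 0 0 0;0 0.033 0 0 0 0;0 0.041 0 0 0 0;0 0.048 0 0 0 0;0 0.053 0 0 0 0;0 0.057 0 0 0 0;0 0.060 0 0 0 0;0 0.062 0 0 0 0;0 0.063 0 0 0 0;0 0.063 0 0 0 0'
```

```text
t: 21.97
tcp_pos: [0.4638, 0.2558, 0.0388]
orientation: [-0.0, 0.682, 0.731, -0.0]
ft_force: [-0.9, 0.7, 2.0]
gripper_width: 0.002
grip_force: 0.8
t: 22.88
tcp_pos: [0.5257, 0.26, 0.0387]
orientation: [0.0, 0.682, 0.731, -0.0]
ft_force: [0.1, 0.0, 0.1]
gripper_width: -0.001
grip_force: 0.1
```

```bash
python3 -m handwheel '0 0.001 0 0 0 0;0 0.002 0 0 0 0;0 0.003 0 0 0 0;0 0.003 0 0 0 0'
python3 - <<'E'
from h import *
im,d,P=snap('top','t8');print(ctrl.landmark_of('top','cabinet_drawer0_handle'));x,y,z=P[...,0],P[...,1],P[...,2]
m=(z>.046)&(z<.064)&(x>.51)&(x<.556)&(y>.18)&(y<.34);print('bar',m.sum(),np.nanmedian(P[m],0),cv2.minAreaRect(P[m][:,:2].astype(np.float32)*1000))
im,d,P=snap('wrist','w8')
E
```

```text
t: 23.22
tcp_pos: [0.5287, 0.2602, 0.0388]
orientation: [0.0, 0.682, 0.731, 0.0]
ft_force: [-0.5, -1.2, -0.2]
gripper_width: -0.0
grip_force: 0.3
[{'at': [0.5486, 0.2629, 0.0502], 'conf': 0.68}]
bar 65 [0.54999537 0.22571987 0.0557307 ] ((545.3856811523438, 231.99595642089844), (25.028684616088867, 66.1810302734375), 31.389453887939453)
```

View pics/w8.png

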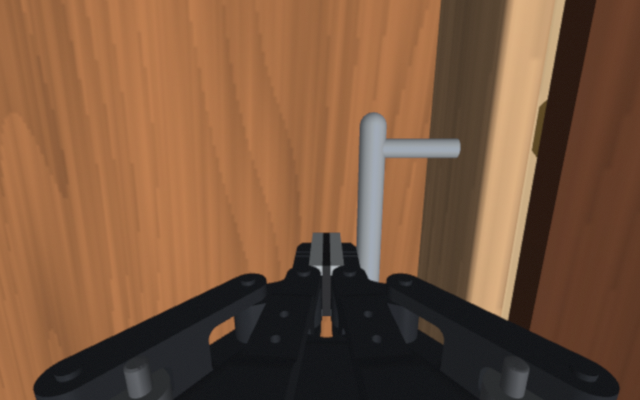

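The picture shows a dark gap at (550,180) between the drawer front and the cabinet, so it's not quite shut. I'll push on, watching the force.

```bash
python3 -m handwheel '0 0.002 0 0 0 0;0 0.004 0 0 0 0;0 0.006 0 0 0 0;0 0.008 0 0 0 0;0 0.008 0 0 0 0'
python3 - <<'E'
from h import *
im,d,P=snap('wrist','w9');x,y,z=P[...,0],P[...,1],P[...,2]
m=(z>.046)&(z<.064)&(x>.515)&(x<.565)&(y>.27)&(y<.34);print('bar',m.sum(),np.nanmedian(P[m],0),cv2.minAreaRect(P[m][:,:2].astype(np.float32)*1000))
m=(z>.046)&(z<.064)&(x>.515)&(x<.565)&(y>.285)&(y<.305);print(np.nanpercentile(x[m],[2,50,98]))
E
```

```text
t: 23.78
tcp_pos: [0.5306, 0.2604, 0.0387]
orientation: [-0.004, 0.682, 0.732, -0.005]
ft_force: [-15.4, -1.5, 9.3]
gripper_width: -0.003
grip_force: 7.5
bar 4708 [0.54539529 0.30301146 0.05610944] ((545.2942504882812, 295.4199523925781), (61.740447998046875, 28.887035369873047), 72.686279296875)
[0.54049845 0.54536303 0.55106232]
```

```bash
python3 -m handwheel '0 -0.01 0 0 0 0;0 -0.03 0 0 0 0;0 -0.06 0 0 0 0;0 -0.08 -0.03 0 0 0;0 -0.08 -0.07 0 0 0;0 -0.08 -0.11 0 0 0;0 -0.08 -0.15 0 0 0;0 -0.08 -0.18 0 0 0;0 -0.08 -0.18 0 0 0;0 -0.08 -0.18 0 0 0'
python3 - <<'E'
from h import *
im,d,P=snap('wrist','w10');x,y,z=P[...,0],P[...,1],P[...,2]
m=(z>.046)&(z<.064)&(x>.52)&(x<.556)&(y>.18)&(y<.34);print('bar',np.nanmedian(P[m],0));print(ctrl.landmark_of('wrist','cabinet_drawer0_handle'))
im2,d,P=snap('top','t10');x,y,z=P[...,0],P[...,1],P[...,2]
for q in ['pan','silver_cup','tumbler','jar','punch_a','file_brush','bench_block','cabinet_drawer0_handle']: print(q,[(np.round(r['at'],3).tolist(),round(r['conf'],2)) for r in ctrl.landmark_of('top',q)][:3])
m=(z>.046)&(z<.064)&(x>.525)&(x<.556)&(y>.18)&(y<.34);print('bar',m.sum(),np.nanmedian(P[m],0))
a=cv2.resize(im[:,:,::-1],(640,400))[:300];b=cv2.resize(im2[60:210,180:500,::-1],(640,300))
cv2.imwrite('pics/c10.png',np.vstack([a,b]))
E
```

```text
t: 24.67
tcp_pos: [0.4591, 0.2561, 0.2225]
orientation: [0.002, 0.682, 0.731, 0.004]
ft_force: [-0.2, 0.4, -0.8]
gripper_width: 0.003
grip_force: 0.0
bar [0.54646819 0.27139124 0.05612448]
[{'at': [0.5548, 0.265, 0.0529], 'conf': 0.95}]
pan [([0.167, -0.294, -0.004], 0.65), ([0.576, -0.032, 0.028], 0.59)]
silver_cup [([0.575, -0.035, 0.035], 0.62)]
tumbler [([0.815, 0.003, -0.002], 0.73)]
jar [([0.599, -0.468, 0.002], 0.81), ([0.548, 0.262, 0.053], 0.67), ([0.438, -0.497, 0.002], 0.52)]
punch_a [([0.366, -0.087, 0.003], 0.6), ([0.384, -0.298, -0.004], 0.53), ([0.702, 0.272, 0.001], 0.17)]
file_brush [([0.441, -0.495, 0.002], 0.69)]
bench_block []
cabinet_drawer0_handle [([0.55, 0.265, 0.052], 0.63)]
bar 119 [0.5503309  0.25741148 0.05551757]
```

View pics/c10.png

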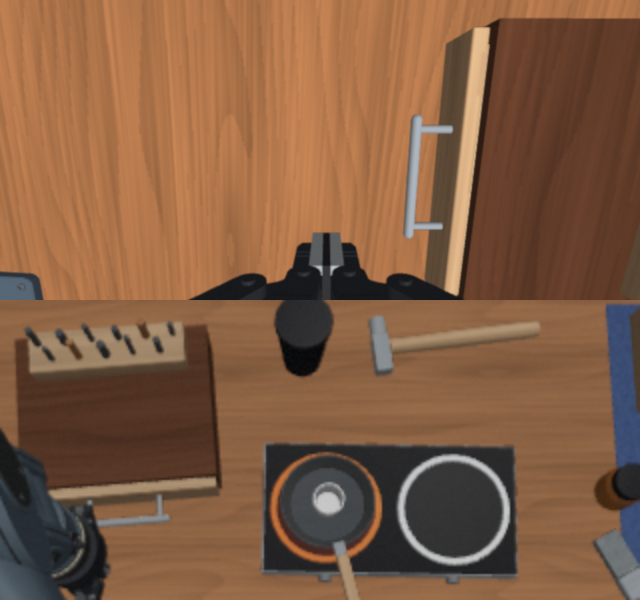

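The drawer front sits flush with the cabinet (upper part, 475,160), and the cup stands in the pan on the orange ring (lower part, 328,500). I'm handing in.

```bash
python3 -c "
from bench import ctrl
print(ctrl.hand_in())"
```

```text
the job is handed in; nothing more can be done
None
```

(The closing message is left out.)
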